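Shut the letter flap and bolt it to the second stop

ROBOT

A 6-joint arm with a two-finger parallel gripper is mounted at the origin on the work surface. World frame = base frame: x ahead of the robot, y to its left, z up, the work surface at z = 0. Lengths are in m, angles in rad, forces in N, time in s.
With the tool pointing down it reaches from about 0.325 to 0.85 m from the base axis. Payload 15.5 kg.
Tool frame: the origin (TCP) lies between the finger pads; the fingertips stand 11 mm ahead of it and the grasp point (between the pads) lies 8 mm behind it; z points along the fingers, y is the direction in which the jaws open and shut (so a half turn about z gives the same grasp; the last joint's range is limited). The gripper opens to 91 mm and grips with 3 to 60 N. Pads are 32 mm wide; open, the fingers measure 118 mm over their backs; the gripper's body (76 mm by 178 mm) begins 60 mm behind the grasp point.
Start: joints at [1.016, 0.494, 1.345, -0, 1.302, -0.096], TCP at [0.277, 0.56, 0.225] pointing down, gripper open.
Joint ranges: [-2.91, 2.91], [-0.82, 2.16], [0.22, 2.67], [-1.22, 4.37], [0.12, 2.79], [-3.08, 3.08]. Speed limits (rad/s): [1.89, 1.89, 2.57, 3.01, 3.01, 3.01].

INTERFACE

Orientations are given as a unit quaternion [w, x, y, z].
In Python, from rig import state, imaging, job_done gives the robot as it stands.
- The arm moves only by the tool move_arm, never from a script. Its argument "steps" is one flat list of numbers, 7 for each row, row after row: the shift along the world's x, y, z in m, then the turn, a rotation vector about the world's x, y, z in rad, then the opening in per cent of the stroke, from 0 (shut) to 100 (fully open). In form: [tx, ty, tz, rx, ry, rz, fingers, tx, ty, tz, rx, ry, rz, fingers, ...]. A call has 1 to 10 rows; each row shifts and turns the commanded pose from where the row before left it; what a row does not reach is not made up. A row lasts 1/12 s, in which the tool goes at most 41.7 mm and 7.16 degrees, less where a joint would pass 70% of its speed; a pose out of reach is approached as far as the arm can. A call is refused whole if a number of a shift passes 0.0417 or a number of a turn 0.125, either way. A call with a gripper value outside its range is refused whole. The fingers move at their own pace and stop on an object; "squeeze" is the grip in N (left out, the last holds). Time passes only in rows, so rows that do not move let the fingers close. It gives the time, the measured TCP pose, the force and the opening at its end, in the units of the state.
- state(): the state, without advancing time (a new reading comes with each control period).
- imaging.get_image(name): name is "side" or "top"; returns (picture, depth): 480x640x3 uint8, red, green, blue; 480x640 float32, m along the optical axis (not along the pixel's ray), 0 where there is no reading.
- imaging.get_calibration(name): a dict with "intrinsics" (3x3 intrinsics, pixels), "view" (4x4, takes a point from world to camera coordinates). Camera axes: x right, y down, z forward; pixel columns grow to the right and rows downward; lengths in m; the calibration is good to about 2 mm. A picture is of the moment at which its call begins. get_calibration takes no time and is no camera call.
- job_done(): hands the job in, once; it reports no verdict.
The state is a dict: "t": time; "q": joint angles; "joint_velocities": joint speeds; "effort": joint torques, N m; "eef_pos": TCP position; "tcp_rot": TCP orientation; "force": force on the tool from outside, world axes, zero at the start; "ft_torque": the same for the moment, N m; "finger_gap": opening from 0.0 (shut) to 1.0 (fully open).
Only numpy, scipy, OpenCV 4.12 (cv2) and the standard library are available. Lean on these libraries where they do the work, as an engineer would, in place of code of your own. Each camera call takes 0.05 s, during which the arm holds its last target.

TASK

Push the open letter flap down flush with fingertips, then push the orange thumb tab of its bolt past the first detent all the way to the second stop, so the flap is locked. Just push, without lifting anything, and leave the key, mirror compact, whistle and phone stand where they lie.

Things in the scene. Friction and masses are not known exactly. Their poses are not given: they have to be found in the camera images.
- panel: aluminium letter-box panel fixed on the ledge, 170 (x) x 350 (y) x 55 mm high; origin at the centre of its underside, z up, its top 55 mm above the ledge. The flap fills the opening at panel x -55..55, y -155..25 mm. The bolt stands on the top face in the part y 27..175 mm and slides towards panel -y (towards the flap) at panel x = -30 mm. A 2 mm wire guide staple stands 15 mm above the top face at y = 39 mm, x -42..-18. Behind the tab (y 121..175 mm) the top face is free.
- flap (a joint): angle of the blue flap, rad: 0 = shut, flush with the panel's top, grows as it opens upward (mechanical limit 1.1); it starts ajar at 0.35 to 0.8. Hinge line along panel y at panel x = +55 mm, z = 55 mm; the free edge is on the -x side. A stiff hinge: the flap stays where it is left, and pressing down on it halfway out takes about 2 to 5 N.
- flap_mid (a point): point in the middle of the flap's top face, 55 mm from the hinge line; the blue flap is 110 mm (hinge to free edge) x 180 mm x 6 mm thick; x points from the free edge towards the hinge, z out of the top face
- flap_edge (a point): middle of the flap's free edge, on its top face, 110 mm from the hinge line
- bolt (a joint): travel of the bolt in m: 0 = drawn back (start), 0.0225 = first detent, 0.045 = second stop (hard). A spring detent: humps at 0.011 and 0.034; let go at 0.013 to 0.031 it settles near the first detent (0.021 to 0.024), past 0.036 it snaps on to the second stop. Pushing takes about 8 N to leave the start and about 8 N to leave the first detent. Grey, yellow and green dots on the panel beside the track mark the tab's three places.
- lever_tab (a point): centre of the top of the bolt's orange thumb tab, 30 mm (panel x) x 10 mm (panel y) wide, standing upright, its top 39 mm above the panel's top face and its lower 13 mm joined to the steel slide in front of it (which reaches 1 mm behind the tab's back face). Starts at panel (-30, 115, 94) mm, moves along panel -y. A steel rod of 8 mm diameter runs from the slide towards the flap and passes 3 mm above the shut flap.
- key: bicycle lock key lying flat, silver blade and black head, 58 x 24 x 4 mm, origin on the underside; leave alone
- compact: closed round mirror compact, red with silver disc, 68 mm diameter, 14 mm high, origin at the centre of its underside; leave alone
- whistle: orange whistle, 50 x 18 x 22 mm, origin on its underside below its round part; leave alone
- stand: grey hard silicone phone stand, foot 80 x 70 mm, 80 mm high, origin at the centre of its underside; leave alone

How it is judged:
By the outcome, as a careful person would: the job done as asked, in the order asked, and still so for the second after the job is handed in, with the robot touching nothing.
It also fails if it takes over 42 s, if anything falls off the work surface, if the arm or the gripper's body presses on something with over 40 N, if the wrist force passes 120 N, or if a joint passes its speed limit or range.

## Working session

There is one attempt and no reset: what is moved stays moved. The work goes in short steps, Python scripts to look and compute and a tool call to move; the robot and the scene stay as the last step left them, time stands still between calls to the robot, and variables do not carry over. Pictures are saved under pics/ and viewed, and the job is handed in when it is done.

Besides the shell and the picture viewer there is one more tool, called after "Call:" by a JSON object that holds its "op" and its "data", one argument or row to a line. move_arm: Moves the arm, as the interface text tells. Its arguments: {"type":"object","properties":{"steps":{"type":"array","items":{"type":"number"}},"squeeze":{"type":"number"}},"required":["steps"]}

```bash
mkdir -p pics; ls
python3 - <<'E'
from rig import state, imaging
import cv2,numpy as np
for n in("side","top"):
    p,d=imaging.get_image(n); cv2.imwrite(f"pics/{n}0.png",p[:,:,::-1]); np.savez(f"{n}0.npz",p=p,d=d)
    print(n,imaging.get_calibration(n))
print(state())
E
```

```text
pics
side {'intrinsics': array([[604.91504887,   0.        , 326.18879596],
       [  0.        , 604.91504887, 240.57941005],
       [  0.        ,   0.        ,   1.        ]]), 'view': array([[ 0.97849408, -0.20625352, -0.00297023, -0.50154813],
       [-0.10768617, -0.49849014, -0.86018095,  0.12784781],
       [ 0.17593472,  0.84200182, -0.5099803 ,  1.06894172],
       [ 0.        ,  0.        ,  0.        ,  1.        ]])}
top {'intrinsics': array([[503.9558249 ,   0.        , 315.3907272 ],
       [  0.        , 503.9558249 , 236.99606125],
       [  0.        ,   0.        ,   1.        ]]), 'view': array([[-0.01769433, -0.99968423,  0.01784214,  0.01685672],
       [-0.99694453,  0.01628232, -0.07639698,  0.51272788],
       [ 0.07608234, -0.01913942, -0.99691783,  1.00622401],
       [ 0.        ,  0.        ,  0.        ,  1.        ]])}
{'t': 0.1, 'q': array([ 1.01649334e+00,  4.94156822e-01,  1.34608280e+00,  1.18442567e-05,
        1.30249708e+00, -9.54827444e-02]), 'joint_velocities': array([ 5.36097449e-04, -2.17005337e-03, -1.44305351e-03,  3.20409909e-04,
        3.40279369e-05, -1.89667179e-04]), 'effort': array([ 1.59490002e-03, -8.80228543e+01, -3.82543659e+01,  7.09862122e-02,
        4.82948218e-02,  7.67650204e-05]), 'eef_pos': array([0.27661159, 0.5600785 , 0.22437102]), 'tcp_rot': array([-1.88004719e-04,  2.27404632e-01,  9.73800188e-01, -5.40275576e-04]), 'force': array([0.04621275, 0.30118836, 0.29479393]), 'ft_torque': array([-0.03924422,  0.00569218,  0.00995017]), 'finger_gap': 0.9983721422817932}
```

View pics/side0.png

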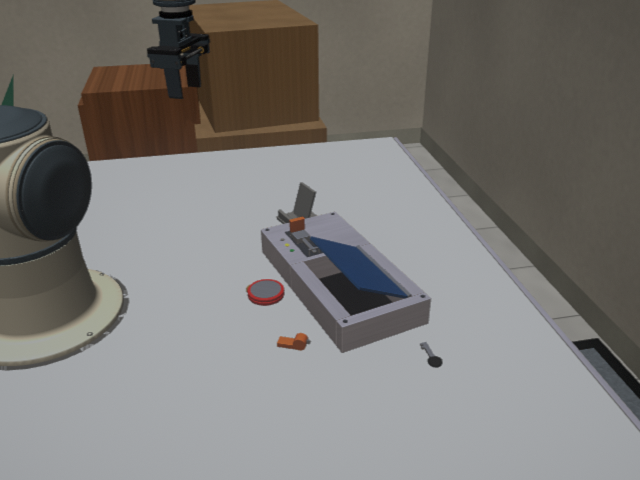

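View pics/top0.png

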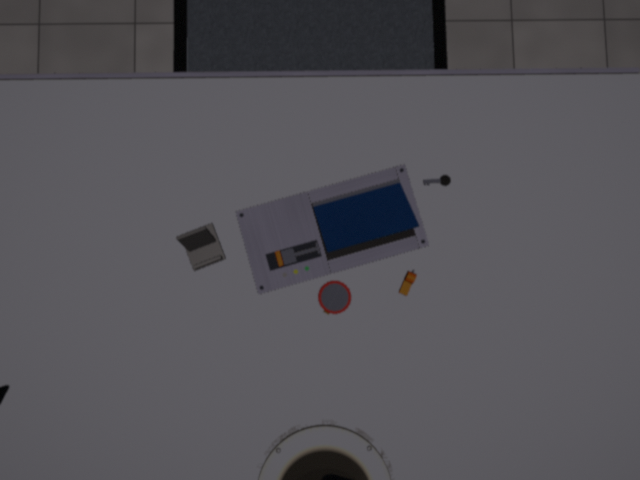

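The top view shows the panel with its screws near (402,170), (241,214), (423,241) and (262,287), the tab near (279,258), and the stand at (200,245) beyond the +y end. The flap's hinge is on the far side. Next I measure.

```bash
cat > h.py <<'E'
import numpy as np,cv2
from rig import imaging,state
C={n:imaging.get_calibration(n) for n in("side","top")}
def cloud(n,d):
    K,V=C[n]["intrinsics"],C[n]["view"]; v,u=np.mgrid[:480,:640]
    P=np.stack([(u-K[0,2])/K[0,0]*d,(v-K[1,2])/K[1,1]*d,d],-1)
    return (P-V[:3,3])@V[:3,:3]
def ray(n,u,v,z):
    K,V=C[n]["intrinsics"],C[n]["view"]; r=V[:3,:3].T@np.array([(u-K[0,2])/K[0,0],(v-K[1,2])/K[1,1],1.]); c=-V[:3,:3].T@V[:3,3]
    return c+r*(z-c[2])/r[2]
def proj(n,p):
    K,V=C[n]["intrinsics"],C[n]["view"]; q=K@(V[:3,:3]@np.asarray(p)+V[:3,3]); return q[:2]/q[2]
E
python3 - <<'E'
from h import *
t=np.load("top0.npz");s=np.load("side0.npz")
for n,im in(("top",t),("side",s)):
    P=cloud(n,im["d"]); ok=im["d"]>0
    hsv=cv2.cvtColor(im["p"],cv2.COLOR_RGB2HSV)
    roi=ok&(P[...,0]>.3)&(P[...,0]<.75)&(P[...,1]>-.3)&(P[...,1]<.33)
    print(n,"table z",np.median(P[...,2][roi]))
    m=(roi&(abs(P[...,2]-.055)<.01)).astype(np.uint8)
    k,l,st,ce=cv2.connectedComponentsWithStats(m); i=1+np.argmax(st[1:,4])
    X=P[l==i]; print("top z",np.median(X[:,2])); print(cv2.minAreaRect(X[:,:2].astype(np.float32)*1000))
    b=roi&(hsv[...,0]>100)&(hsv[...,0]<125)&(hsv[...,1]>150)
    X=P[b];c=X.mean(0);w=np.linalg.svd(X-c,full_matrices=False)[2][2];print("flap",b.sum(),c,w,"tilt",np.arccos(abs(w[2])))
    o=((hsv[...,0]<16)&(hsv[...,1]>150)&roi).astype(np.uint8)
    k,l,st,ce=cv2.connectedComponentsWithStats(o)
    for i in range(1,k):
        if st[i,4]>15: X=P[l==i]; print("orange",st[i],ce[i],np.median(X,0),X[:,2].max())
    h=roi&(P[...,2]>.0)&(P[...,1]>.12)&(P[...,2]>.01); 
    print("z>.07 extents",[ (P[roi&(P[...,2]>.07)][:,j].min(),P[roi&(P[...,2]>.07)][:,j].max()) for j in range(3)])
for q in((402,170),(241,214),(423,241),(262,287)): print(ray("top",*q,.055))
big=cv2.resize(t["p"][150:310,160:460],None,fx=2.6,fy=2.6,interpolation=cv2.INTER_CUBIC)
cv2.imwrite("pics/tz.png",np.clip(big[:,:,::-1].astype(float)*1.6,0,255).astype(np.uint8))
big=cv2.resize(s["p"][170:350,240:440],None,fx=3.3,fy=3.3,interpolation=cv2.INTER_CUBIC)
cv2.imwrite("pics/sz.png",big[:,:,::-1])
E
```

```text
top table z -0.00020084976073435755
top z 0.05414523964340186
((528.9489135742188, -24.617324829101562), (170.42173767089844, 350.6793212890625), 14.938677787780762)
flap 4288 [ 0.54515429 -0.08516764  0.08175231] [-0.44204079 -0.11633443 -0.88941905] tilt 0.47472370806752484
orange [275 251   8  16  43] [278.44186047 258.34883721] [0.46884356 0.08074201 0.09199589] 0.09666983294422059
orange [404 272  12  12  77] [409.80519481 277.46753247] [ 0.42648055 -0.18226955  0.01881786] 0.02352742632897737
orange [319 282  31  31 135] [332.57037037 297.05925926] [ 0.39122407 -0.01901987  0.01227482] 0.01801827038942916
z>.07 extents [(np.float64(0.45561367886213194), np.float64(0.5939757359616141)), (np.float64(-0.18401395791182681), np.float64(0.2757192186075251)), (np.float64(0.07002334672199267), np.float64(0.10798050729153434))]
side table z 0.00019827727456205046
top z 0.05429215568025651
((530.1510009765625, -23.968338012695312), (173.4486541748047, 355.3919982910156), 14.809354782104492)
flap 11 [ 0.53124658 -0.15844668  0.100323  ] [0.43934714 0.12731512 0.88924966] tilt 0.4750941552169936
orange [290 217  14   6  38] [296.47368421 219.15789474] [0.47075335 0.07702895 0.09296938] 0.09603312356847347
orange [247 281  36  23 199] [265.31155779 296.48743719] [ 0.38879082 -0.05346228  0.01169554] 0.016025520033160486
orange [278 334  29  12 182] [292.11538462 339.58791209] [ 0.41655342 -0.17981637  0.00981436] 0.022640418774527733
z>.07 extents [(np.float64(0.4565583231480311), np.float64(0.5918783145556195)), (np.float64(-0.18750775309019063), np.float64(0.2753817429358762)), (np.float64(0.07002370967526211), np.float64(0.10616290166582106))]
[ 0.64116833 -0.16599438  0.055     ]
[0.55795843 0.15428309 0.055     ]
[ 0.49885145 -0.20313766  0.055     ]
[0.4143449  0.11444409 0.055     ]
```

View pics/tz.png

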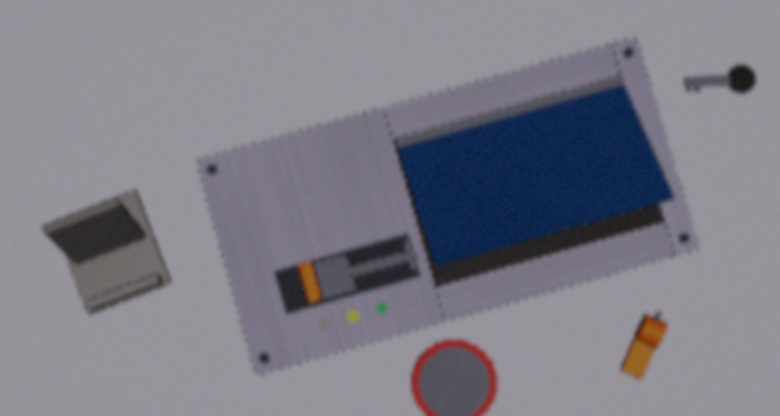

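View pics/sz.png

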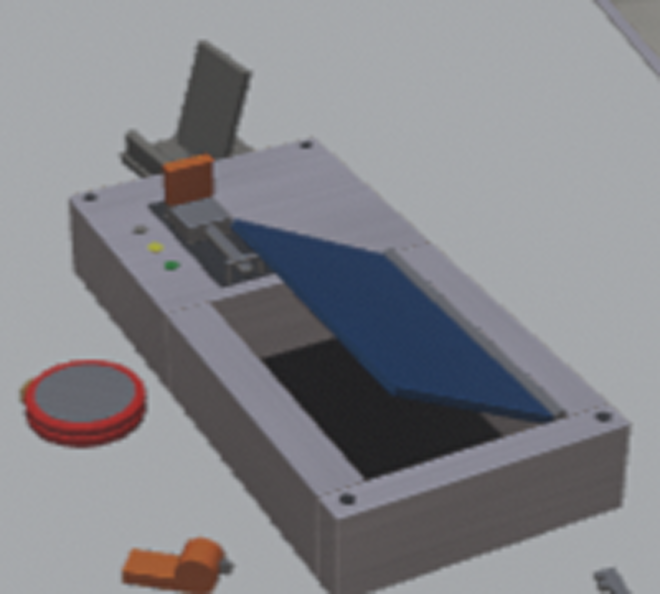

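Panel pose: centre (0.529, -0.0245), yaw 14.85°, flap at about 0.475 rad. The measured tab agrees with this pose to about 2 mm. I'll close the fingers, turn the jaw axis onto panel x and move above the flap.

Call:
{"op": "move_arm", "data": {
  "steps": [0.012, -0.0327, -0.001, 0, 0, -0.0427, 0, 0.012, -0.0327, -0.001, 0, 0, -0.0427, 0, 0.012, -0.0327, -0.001, 0, 0, -0.0427, 0, 0.012, -0.0327, -0.001, 0, 0, -0.0427, 0, 0.012, -0.0327, -0.001, 0, 0, -0.0427, 0, 0.012, -0.0327, -0.001, 0, 0, -0.0427, 0, 0.012, -0.0327, -0.001, 0, 0, -0.0427, 0, 0.012, -0.0327, -0.001, 0, 0, -0.0427, 0, 0.012, -0.0327, -0.001, 0, 0, -0.0427, 0, 0.012, -0.0327, -0.001, 0, 0, -0.0427, 0],
  "squeeze": 40
}}

```text
t: 0.93
eef_pos: [0.3968, 0.2317, 0.2148]
tcp_rot: [-0.0, 0.429, 0.903, -0.0]
force: [1.0, 1.1, 0.6]
finger_gap: 0.3
```

Call:
{"op": "move_arm", "data": {
  "steps": [0.012, -0.0327, -0.001, 0, 0, -0.0427, 0, 0.012, -0.0327, -0.001, 0, 0, -0.0427, 0, 0.012, -0.0327, -0.001, 0, 0, -0.0427, 0, 0.012, -0.0327, -0.001, 0, 0, -0.0427, 0, 0.012, -0.0327, -0.001, 0, 0, -0.0427, 0, 0.012, -0.0327, -0.001, 0, 0, -0.0427, 0, 0.012, -0.0327, -0.001, 0, 0, -0.0427, 0, 0.012, -0.0327, -0.001, 0, 0, -0.0427, 0, 0.012, -0.0327, -0.001, 0, 0, -0.0427, 0, 0.012, -0.0327, -0.001, 0, 0, -0.0427, 0]
}}

```text
t: 1.77
eef_pos: [0.5169, -0.0954, 0.2047]
tcp_rot: [-0.0, 0.611, 0.791, -0.0]
force: [0.9, 0.7, 0.7]
finger_gap: 0.0
```

Call:
{"op": "move_arm", "data": {
  "steps": [0, 0, 0, 0, 0, 0, 0, 0, 0, 0, 0, 0, 0, 0]
}}

```text
t: 1.93
eef_pos: [0.517, -0.0951, 0.2044]
tcp_rot: [-0.0, 0.611, 0.791, -0.0]
force: [-0.7, -0.4, -0.0]
finger_gap: 0.006
```

Call:
{"op": "move_arm", "data": {
  "steps": [0, 0, -0.02, 0, 0, 0, 0, 0, 0, -0.025, 0, 0, 0, 0, 0, 0, -0.025, 0, 0, 0, 0, 0, 0, -0.015, 0, 0, 0, 0, 0, 0, -0.005, 0, 0, 0, 0, 0, 0, -0.005, 0, 0, 0, 0, 0, 0, -0.005, 0, 0, 0, 0]
}}

```text
t: 2.52
eef_pos: [0.5171, -0.0932, 0.1053]
tcp_rot: [0.0, 0.61, 0.792, 0.0]
force: [0.1, 1.0, 2.1]
finger_gap: 0.005
```

Call:
{"op": "move_arm", "data": {
  "steps": [0, 0, -0.004, 0, 0, 0, 0, 0, 0, -0.004, 0, 0, 0, 0, 0, 0, -0.004, 0, 0, 0, 0, 0, 0, -0.004, 0, 0, 0, 0, 0, 0, -0.004, 0, 0, 0, 0, 0, 0, -0.004, 0, 0, 0, 0, 0, 0, -0.003, 0, 0, 0, 0]
}}

```text
t: 3.1
eef_pos: [0.5167, -0.0936, 0.0775]
tcp_rot: [-0.0, 0.61, 0.792, -0.0]
force: [-0.9, 0.1, 0.8]
finger_gap: 0.005
```

Call:
{"op": "move_arm", "data": {
  "steps": [0, 0, -0.003, 0, 0, 0, 0, 0, 0, -0.003, 0, 0, 0, 0, 0, 0, -0.002, 0, 0, 0, 0, 0, 0, -0.002, 0, 0, 0, 0, 0, 0, -0.001, 0, 0, 0, 0]
}}

```text
t: 3.52
eef_pos: [0.5168, -0.0936, 0.0667]
tcp_rot: [-0.0, 0.61, 0.792, -0.0]
force: [-1.0, -0.2, 1.7]
finger_gap: 0.007
```

Run:
```python
from h import *
print(state()["force"],state()["eef_pos"])
p,d=imaging.get_image("side"); cv2.imwrite("pics/s1.png",cv2.resize(p[100:350,200:460],None,fx=2.3,fy=2.3)[:,:,::-1])
```

```text
[-0.9733045  -0.2326481   1.71498679] [ 0.51675141 -0.09362874  0.06665933]
```

View pics/s1.png

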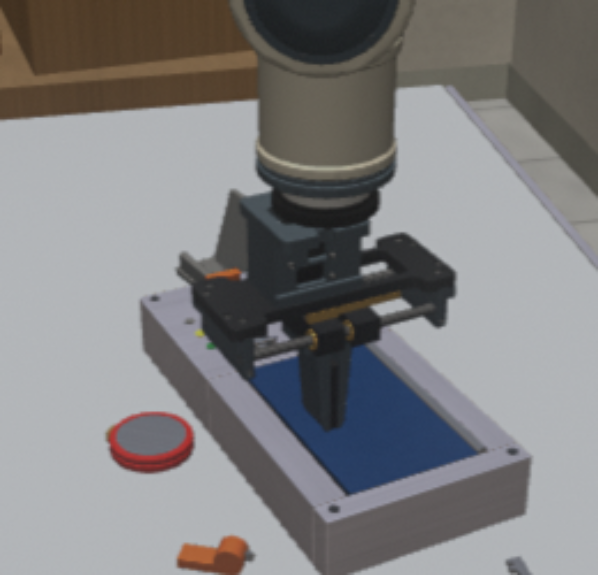

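The picture shows the fingertips on the flap near (325,425), with the flap nearly shut. I keep pressing until it meets its stop.

Call:
{"op": "move_arm", "data": {
  "steps": [0, 0, -0.0005, 0, 0, 0, 0, 0, 0, -0.0005, 0, 0, 0, 0, 0, 0, -0.0005, 0, 0, 0, 0, 0, 0, 0, 0, 0, 0, 0]
}}

```text
t: 3.9
eef_pos: [0.5169, -0.0936, 0.0661]
tcp_rot: [0.0, 0.61, 0.792, 0.0]
force: [-4.6, 1.5, 16.3]
finger_gap: 0.007
```

16 N with the tip at z = 0.055 means the flap is on its stop. I lift and go behind the tab.

Call:
{"op": "move_arm", "data": {
  "steps": [0, 0, 0.01, 0, 0, 0, 0, 0, 0, 0.025, 0, 0, 0, 0, 0, 0, 0.035, 0, 0, 0, 0, 0, 0, 0.025, 0, 0, 0, 0, -0.0092, 0.0342, 0, 0, 0, 0, 0, -0.0092, 0.0342, 0, 0, 0, 0, 0, -0.0092, 0.0342, 0, 0, 0, 0, 0, -0.0092, 0.0342, 0, 0, 0, 0, 0, -0.0092, 0.0342, 0, 0, 0, 0, 0, -0.0092, 0.0342, 0, 0, 0, 0, 0]
}}

```text
t: 4.73
eef_pos: [0.461, 0.113, 0.161]
tcp_rot: [0.0, 0.61, 0.792, 0.0]
force: [0.2, -0.7, 0.4]
finger_gap: 0.004
```

```bash
cat > chk.py <<'E'
from h import *
import sys
k=sys.argv[1]
a=np.radians(14.85);ex=np.array([np.cos(a),np.sin(a)]);ey=np.array([-ex[1],ex[0]]);c=np.array([.5288,-.0246])
s=state();q=s["eef_pos"];print("tcp",q,"panel",(q[:2]-c)@ex*1e3,(q[:2]-c)@ey*1e3,"F",s["force"])
for n in("top","side"):
    p,d=imaging.get_image(n);P=cloud(n,d);h=cv2.cvtColor(p,cv2.COLOR_RGB2HSV)
    L=np.stack([(P[...,:2]-c)@ex,(P[...,:2]-c)@ey,P[...,2]],-1)*1e3
    b=(d>0)&(h[...,0]>100)&(h[...,0]<125)&(h[...,1]>150)&(abs(L[...,0])<60)&(L[...,1]>-160)&(L[...,1]<30)
    X=L[b]
    if len(X)>50:
        A=np.c_[X[:,:2],np.ones(len(X))];r=np.linalg.lstsq(A,X[:,2],rcond=None)[0]
        print(n,"flap px",len(X),"medz",np.median(X[:,2]),"slope x",r[0],"x ext",np.percentile(X[:,0],[1,99]))
    o=(d>0)&(h[...,0]<16)&(h[...,1]>150)&(abs(L[...,0]+30)<30)&(L[...,1]>40)&(L[...,1]<140)&(L[...,2]>75)
    if o.any():
        v,u=np.nonzero(o);uv=(u.mean(),v.mean())
        T=L[o]; print(n,"tab px",o.sum(),uv,np.median(T,0),"y pct",np.percentile(T[:,1],[5,95]))
    z=cv2.resize(p[150:310,160:460] if n=="top" else p[170:350,220:450],None,fx=2.6,fy=2.6,interpolation=cv2.INTER_CUBIC)
    cv2.imwrite(f"pics/{n}{k}.png",z[:,:,::-1])
E
python3 chk.py 2
```

```text
tcp [0.46101847 0.11303799 0.16099646] panel -30.242476367913817 150.41257563597958 F [ 0.22272931 -0.67334684  0.37003587]
top flap px 4682 medz 53.85354085764192 slope x 0.015671216705925747 x ext [-54.19255317  47.47313943]
side flap px 376 medz 54.27923541908103 slope x -0.005181166084019409 x ext [-52.95062791  22.06972388]
side tab px 40 (np.float64(296.2), np.float64(219.525)) [-30.9499344  113.85523648  92.41893465] y pct [109.4358337  120.43987871]
```

View pics/side2.png

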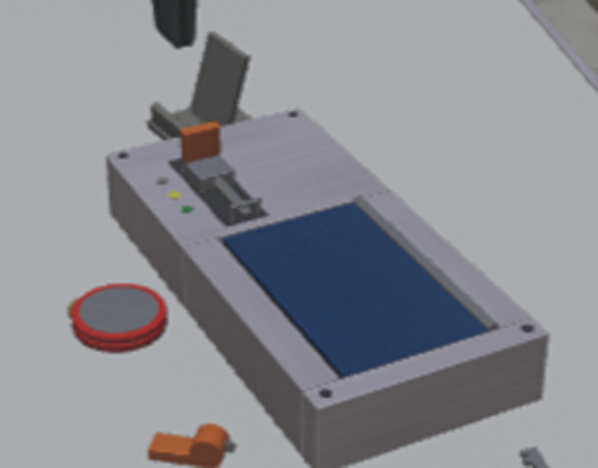

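The flap at (350,290) is flush with slope about 0, and the tab at (200,140) is still at its start. The fingers are at panel y 150, behind the tab with about 14 mm to spare, so I descend and then push along panel -y.

Call:
{"op": "move_arm", "data": {
  "steps": [0, 0, -0.02, 0, 0, 0, 0, 0, 0, -0.025, 0, 0, 0, 0, 0, 0, -0.02, 0, 0, 0, 0, 0, 0, -0.012, 0, 0, 0, 0, 0, 0, 0, 0, 0, 0, 0]
}}

```text
t: 5.25
eef_pos: [0.4606, 0.1112, 0.0818]
tcp_rot: [-0.001, 0.61, 0.792, -0.001]
force: [-0.7, 0.4, -0.1]
finger_gap: 0.002
```

Call:
{"op": "move_arm", "data": {
  "steps": [0.001, -0.0039, 0, 0, 0, 0, 0, 0.001, -0.0039, 0, 0, 0, 0, 0, 0.001, -0.0039, 0, 0, 0, 0, 0, 0, 0, 0, 0, 0, 0, 0]
}}

```text
t: 5.58
eef_pos: [0.4654, 0.0993, 0.0844]
tcp_rot: [0.001, 0.611, 0.792, 0.001]
force: [-0.5, 3.1, 3.0]
finger_gap: 0.008
```

Call:
{"op": "move_arm", "data": {
  "steps": [0.00075, -0.0029, 0, 0, 0, 0, 0, 0.00075, -0.0029, 0, 0, 0, 0, 0, 0.00075, -0.0029, 0, 0, 0, 0, 0, 0.00075, -0.0029, 0, 0, 0, 0, 0]
}}

```text
t: 5.92
eef_pos: [0.468, 0.088, 0.0838]
tcp_rot: [0.0, 0.61, 0.792, 0.0]
force: [-0.7, 0.4, -0.7]
finger_gap: 0.006
```

Call:
{"op": "move_arm", "data": {
  "steps": [0.00075, -0.0029, 0, 0, 0, 0, 0, 0.00075, -0.0029, 0, 0, 0, 0, 0, 0.00075, -0.0029, 0, 0, 0, 0, 0, 0.00075, -0.0029, 0, 0, 0, 0, 0]
}}

```text
t: 6.25
eef_pos: [0.4705, 0.0766, 0.0834]
tcp_rot: [-0.0, 0.61, 0.792, 0.0]
force: [-2.0, 7.6, 4.4]
finger_gap: 0.005
```

Call:
{"op": "move_arm", "data": {
  "steps": [0.00075, -0.0029, 0, 0, 0, 0, 0, 0.00075, -0.0029, 0, 0, 0, 0, 0, 0.00075, -0.0029, 0, 0, 0, 0, 0, 0.00075, -0.0029, 0, 0, 0, 0, 0]
}}

```text
t: 6.58
eef_pos: [0.4736, 0.0647, 0.0834]
tcp_rot: [0.0, 0.61, 0.792, -0.0]
force: [0.5, -0.4, -0.5]
finger_gap: 0.003
```

```bash
python3 chk.py 3
```

```text
tcp [0.47363467 0.06470566 0.08338924] panel -30.43472308596557 100.46114777794406 F [ 0.5178191  -0.39645455 -0.48230561]
top flap px 3559 medz 53.88129239535378 slope x -0.04588344473948423 x ext [-54.23156733  47.43297995]
side flap px 296 medz 54.25535522359514 slope x -0.0032277623685134206 x ext [-52.84234501  18.5848741 ]
side tab px 85 (np.float64(305.67058823529413), np.float64(231.68235294117648)) [-33.7012759   67.20984966  90.79878929] y pct [64.1110643  73.29668309]
```

View pics/side3.png

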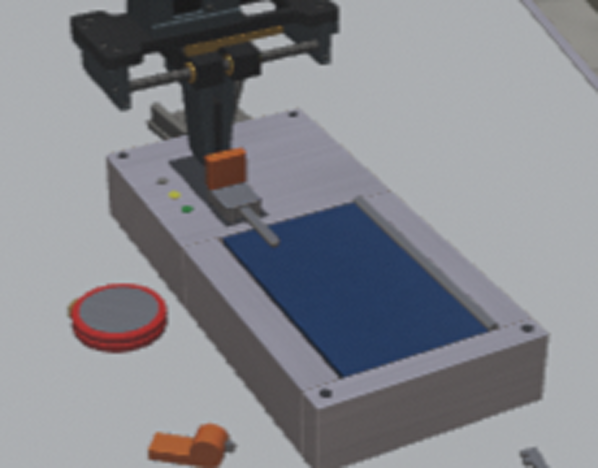

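The tab at (226,168) is about opposite the green dot at (187,210), and the rod now lies over the flap. The force is about 0, so the bolt snapped ahead of the fingers. I follow up and press lightly against the hard stop to confirm.

Call:
{"op": "move_arm", "data": {
  "steps": [0.0005, -0.0019, 0, 0, 0, 0, 0, 0.0005, -0.0019, 0, 0, 0, 0, 0, 0.0005, -0.0019, 0, 0, 0, 0, 0, 0, 0, 0, 0, 0, 0, 0]
}}

```text
t: 7.02
eef_pos: [0.4752, 0.059, 0.0834]
tcp_rot: [0.0, 0.61, 0.792, -0.0]
force: [-0.4, 1.0, 0.5]
finger_gap: 0.005
```

Call:
{"op": "move_arm", "data": {
  "steps": [0.0003, -0.001, 0, 0, 0, 0, 0, 0.0003, -0.001, 0, 0, 0, 0, 0, 0, 0, 0, 0, 0, 0, 0]
}}

```text
t: 7.27
eef_pos: [0.4755, 0.0578, 0.0834]
tcp_rot: [-0.0, 0.61, 0.792, 0.0]
force: [-0.9, 6.6, 1.3]
finger_gap: 0.003
```

Call:
{"op": "move_arm", "data": {
  "steps": [0.0003, -0.001, 0, 0, 0, 0, 0, 0, 0, 0, 0, 0, 0, 0]
}}

```text
t: 7.43
eef_pos: [0.4755, 0.0576, 0.0834]
tcp_rot: [-0.001, 0.611, 0.792, 0.001]
force: [-1.9, 16.6, 2.9]
finger_gap: 0.006
```

The force rose to 16.6 N over 0.2 mm, well above the detent's 8 N, so this is the hard stop. I back off, lift and check.

Call:
{"op": "move_arm", "data": {
  "steps": [-0.002, 0.008, 0, 0, 0, 0, 0, -0.003, 0.012, 0, 0, 0, 0, 0, -0.003, 0.012, 0, 0, 0, 0, 0, 0, 0, 0.025, 0, 0, 0, 0, 0, 0, 0.035, 0, 0, 0, 0, 0, 0, 0.035, 0, 0, 0, 0, -0.01, 0.025, 0.03, 0, 0, 0, 0, -0.01, 0.03, 0.01, 0, 0, 0, 0, -0.01, 0.03, 0, 0, 0, 0, 0, 0, 0, 0, 0, 0, 0, 0]
}}

```text
t: 8.27
eef_pos: [0.4366, 0.1772, 0.2194]
tcp_rot: [0.0, 0.609, 0.793, 0.001]
force: [-0.1, -0.8, -1.2]
finger_gap: 0.008
```

Call:
{"op": "move_arm", "data": {
  "steps": [-0.01, 0.035, 0, 0, 0, 0, 0, -0.01, 0.035, 0, 0, 0, 0, 0, -0.01, 0.035, 0, 0, 0, 0, 0, -0.01, 0.03, 0, 0, 0, 0, 0, 0, 0, 0, 0, 0, 0, 0]
}}

```text
t: 8.68
eef_pos: [0.3963, 0.3125, 0.2183]
tcp_rot: [-0.0, 0.609, 0.793, 0.0]
force: [0.2, -0.8, 0.0]
finger_gap: 0.004
```

```bash
python3 chk.py 4
```

```text
tcp [0.39632053 0.3125103  0.21827537] panel -41.65688135952339 359.8039340620072 F [ 0.23043159 -0.77884175  0.0429479 ]
top flap px 4580 medz 53.854691608650846 slope x 0.01543829685293366 x ext [-54.22424728  47.47086465]
top tab px 33 (np.float64(301.6363636363636), np.float64(251.78787878787878)) [-31.74375297  72.26673263  91.98188467] y pct [66.66122679 75.03789508]
side flap px 424 medz 54.3948905233803 slope x -0.0030073279190138955 x ext [-53.39374251  25.12125457]
side tab px 40 (np.float64(305.7), np.float64(230.025)) [-32.78353843  67.58089045  92.77540805] y pct [65.29335629 72.00482486]
```

View pics/side4.png

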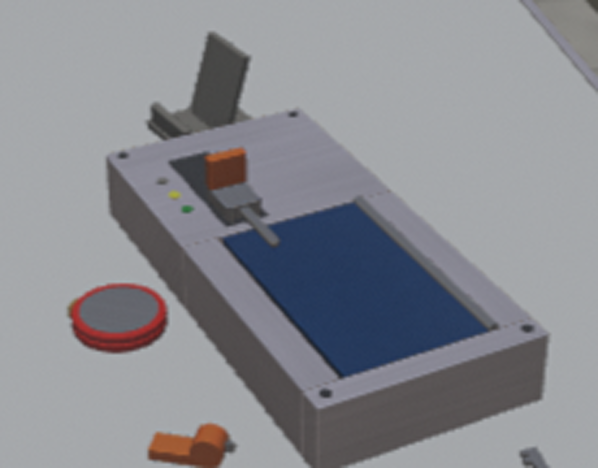

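View pics/top4.png

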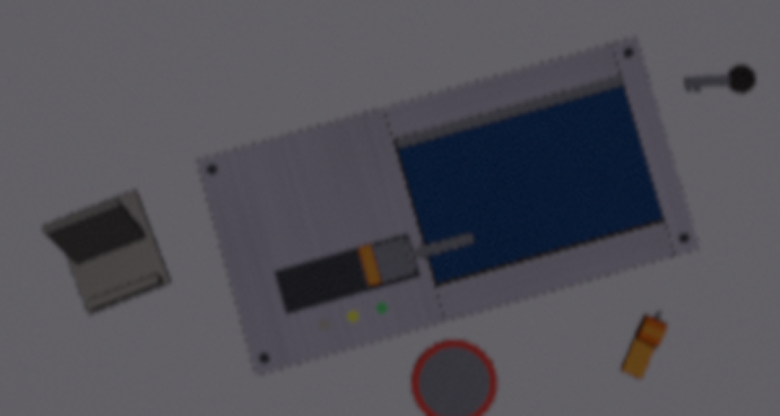

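The tab at (370,265) is level with the green dot and the rod lies over the flush blue flap. The other items are where they were, so I hand in.

```bash
python3 -c "
from rig import job_done
print(job_done())"
```

```text
the job is handed in; nothing more can be done
None
```

The flap is shut flush and the bolt is pushed home to the second stop, so the flap is locked. I handed the job in at about 8.8 s; the hand-in gives no verdict.

- **Flap:** I pressed it down with closed fingertips until it met its stop, at about 16 N with the tip at z = 0.055 m. The last images show it level with the panel top, at 54 mm measured with a slope within 0.016.
- **Bolt:** I pushed the tab from behind at a steady pace past both detents, then pressed it against the hard stop, where the force rose to 16.6 N over 0.2 mm. After backing off, the top camera put the tab at panel y of about 72 mm against the 70 mm expected. The image shift was about 44 mm of the 45 mm travel, which agrees within the camera's accuracy. The side camera put the tab at about 67.6 mm, mostly seeing its front face.
- **Surroundings:** The key, compact, whistle and stand look unmoved in the last pictures, and the arm is clear of everything.

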